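# Bring a slide stage back up to its flip-down stop with the play taken up

## Robot

A 6-joint arm with a two-finger parallel gripper is mounted at the origin on a cart in front of the work surface, level with it; the furniture and walls round the work are solid. World frame = base frame: x ahead of the robot, y to its left, z up, the work surface at z = 0. Lengths are in m, angles in degrees, forces in N, time in s.
With the tool pointing down it reaches from about 0.35 to 0.875 m from the base axis. Payload 4.2 kg.
Tool frame: the origin (TCP) lies at the centre of the arm's flange, where the gripper is bolted on; the fingertips stand 182 mm ahead of it and the grasp point (between the pads) lies 164 mm ahead of it; z points along the fingers, y is the line along which they close (so a half turn about z gives the same grasp; the last joint's range is limited). The gripper opens to 87 mm and grips with 3 to 60 N. Pads are 19 mm wide; open, the fingers measure 117 mm over their backs; the gripper's body (75 mm by 190 mm) begins 51 mm behind the grasp point.
Start: joints at [-62.246, 22.042, 0.453, 0, -68.411, -14.817], TCP at [0.14, -0.609, 0.405] pointing down, gripper open.
Joint ranges: [-179.83, 179.83], [-69.29, 118.12], [-61.27, 80.66], [-181.25, 117.63], [-171.15, -9.14], [-177.46, 177.46]. Speed limits (degrees/s): [159.86, 159.86, 180, 180, 180, 180].

## Interface

Orientations are given as a 3x3 rotation matrix whose columns are the frame's x, y, z axes.
In Python, from plant import arm gives the robot as it stands. The module is installed in compiled form; this text tells all that it offers.
- The arm moves only by the tool apply_moves, never from a script. Its argument "steps" is one flat list of numbers, 7 for each row, row after row: the turn, a rotation vector about the tool's x, y, z in rad, then the shift along the tool's x, y, z in cm, then the closure, from 0 (fully open) to 1 (shut). In form: [wx, wy, wz, x, y, z, gripper, wx, wy, wz, x, y, z, gripper, ...]. A call has 1 to 20 rows; each row shifts and turns the commanded pose from where the row before left it, along the tool's axes as they then stand; what a row does not reach is not made up. A row lasts 1/8 s, in which the tool goes at most 62.5 mm and 10.7 degrees, less where a joint would pass 70% of its speed; a pose out of reach is approached as far as the arm can. A call is refused whole if a number of a shift passes 6.25 or a number of a turn 0.188, either way. A call with a gripper value outside its range is refused whole. The fingers move at their own pace and stop on an object; "grip_force" is the grip in N (left out, the last holds). Time passes only in rows, so rows that do not move let the fingers close. It gives the time, the measured TCP pose, the force, the opening and the grip force at its end, in the units of the state.
- arm.state(): the state, without advancing time (a new reading comes with each control period).
- arm.capture(name): name is "scene" or "top"; returns the picture (400x640x3 uint8, blue, green, red); there is no depth.
- arm.camera_model(name): a dict with "fx", "fy", "cx", "cy" (pixels), "cam_to_world" (4x4, takes a point from camera to world coordinates). Camera axes: x right, y down, z forward; pixel columns grow to the right and rows downward; lengths in m; the calibration is good to about 2 mm. A picture is of the moment at which its call begins. camera_model takes no time and is no camera call.
- arm.hand_in(): hands the job in; it is judged then, once.
The state is a dict: "time": time; "q": joint angles; "qd": joint speeds; "tau": joint torques, N m; "position": TCP position; "tcp_rot": TCP orientation; "force": force on the tool from outside, world axes, zero at the start; "ft_torque": the same for the moment, N m; "width": finger opening in m; "finger_force": force on a finger pad.
Only numpy, scipy, OpenCV 4.12 (cv2) and the standard library are available. Lean on these libraries where they do the work, as an engineer would, in place of code of your own. Each camera call takes 0.05 s, during which the arm holds its last target. There are 200 camera calls.

## Task

The little slide stage on the bench has run past its set point and its drive has a lot of play. Using only its black handle, draw the carriage back until it stands at least 40 mm short of the flip-down stop arm, tip the arm down flat across the rails, then bring the carriage forward again until it presses on the screw head in the arm with about 10 N (never over 18 N) and keep that pressure for half a second. Let go so that the carriage stays bearing on the screw with the drive's play still taken up in the forward direction, and leave the things lying round about where they are.

Things in the scene. Friction and masses are not known exactly. Their poses are not given: they have to be found in the camera images.
- stage_base: Bed of the slide stage: aluminium plate 100 x 290 x 10 mm fixed on the bench, two steel rails along it. Origin: centre of its underside, on the bench. Its y axis runs along the rails, +y is 'forward', towards the stop. Its x axis points across, away from the robot, to the stop's side. Yaw up to 0.25 rad either way.
- carriage: Aluminium carriage, 80 across x 74 along x 18 mm, carrying a vial (top 87 mm above the bench). Origin: middle of its front bearing face at its underside, 19.5 mm above the bench; it extends 74 mm back (-y). Front plate 22 mm high. Axes as the bed. Drag about 3 N. Move it by the drive only, never with the fingers on it.
- drive: Drive slide behind (-y) the carriage. Origin: under the middle of its black handle, 19.5 mm above the bench. Axes as the bed. Drag about 4 N. Its y in the carriage's frame is -0.120 m when it pulls the carriage back, -0.100 m when it pushes it forward; between these it moves alone (play). In the bed's frame it travels from y = -0.112 to +0.020 m, between hard stops.
- handle (a point): Middle of the drive's upright black handle, 70 mm above the bench: a plate 40 mm across (x), 14 mm thick along the rails (y), clear from 40 to 89.5 mm above the bench. Grip it from above on its two broad faces, fingers closing along y. Moves with the drive.
- stop_block: Clamp block of the flip-down stop, fixed beside the bed on the side away from the robot, its place along the rails varies. Origin: on the bed's centre line at bench height, at the y of the middle of the stop arm; the block itself lies at x = 0.054 to 0.090 m, up to 48 mm high. Axes as the bed.
- stop_arm: Steel bar 14 x 14 mm, hinged on the block about a line parallel to the rails. Origin: on the hinge, 34 mm above the bench, 66 mm to +x of the stop_block origin. The bar points along its own -x. It starts upright, leaning up to 0.35 rad away from the robot; tipped over towards the robot it falls by its weight and lies level (its z vertical), if the carriage is not under it.
- stop_ball (a point): Centre of the black ball, 20 mm across, at the free end of the stop arm, 80 mm from the hinge. It can be pushed over from behind (from the +x side).
- timer: White kitchen timer 58 x 58 x 20 mm, loose bystander. Origin: centre of underside.
- tape_roll: Roll of tape 77 mm across, 19 mm high, lying flat, loose bystander. Origin: centre of underside.
- marker_blue: Marker 137 mm long, lying, loose bystander. Origin: centre of underside.
- pen_red: Pen 141 mm long, lying, loose bystander. Origin: centre of underside.
- stop_screw_hole (a point): Where the adjusting screw comes out of the face of the stop arm that looks towards the carriage (7 mm to -y of the stop_block origin). The screw's round dark head (13 mm across) stands out towards the carriage from here by 4 to 24 mm, set differently each time and not measured: the carriage's front face meets the head, a rigid stop, and this must be found by feel.
Mind the look-alikes: they are no part of the job. What is shaped like the stop_block but purple or turquoise is not meant.

How it is judged:
By the outcome, as a careful person would: the job done as asked, in the order asked, and still so for the second after the job is handed in, with the robot touching nothing.
It also fails if it takes over 72 s, if anything falls off the work surface, if the arm or the gripper's body presses on something with over 40 N, if the wrist force passes 120 N, or if a joint passes its speed limit or range.

## Working session

There is one attempt and no reset: what is moved stays moved. The work goes in short steps, Python scripts to look and compute and a tool call to move; the robot and the scene stay as the last step left them, time stands still between calls to the robot, and variables do not carry over. Pictures are saved under pics/ and viewed, at most 10 in all, crops included, and the job is handed in when it is done.

Besides the shell and the picture viewer there is one more tool, called after ">>>" by a JSON object that holds its "fn" and its "kwargs". apply_moves: Moves the arm, as the interface text tells. Its arguments: {"type":"object","properties":{"steps":{"type":"array"},"grip_force":{"type":"number"}},"required":["steps"]}

```bash
mkdir -p pics; python3 - <<'E'
from plant import arm
import cv2,numpy as np
for n in("scene","top"):
    cv2.imwrite(f"pics/{n}0.png",arm.capture(n)); m=arm.camera_model(n); print(n,m["fx"],m["fy"],m["cx"],m["cy"]);print(np.round(m["cam_to_world"],4))
s=arm.state();print(s)
E
```

```text
scene 365.9747275910213 365.9747275910213 322.24583585833386 200.20905548575314
[[-0.4602 -0.5709  0.6799 -0.3191]
 [-0.8877  0.3055 -0.3444  0.4108]
 [-0.0111 -0.7621 -0.6474  0.8424]
 [ 0.      0.      0.      1.    ]]
top 403.78970302904474 403.78970302904474 311.5891307547045 201.53886644816416
[[ 0.0119 -0.9965  0.0827  0.4036]
 [-0.9993 -0.0091  0.0349 -0.0214]
 [-0.034  -0.0831 -0.996   1.1006]
 [ 0.      0.      0.      1.    ]]
{'time': 0.1, 'q': array([-6.22463762e+01,  2.20857966e+01,  3.88281476e-01, -2.47041395e-02,
       -6.84117603e+01, -1.48167539e+01]), 'qd': array([-0.00316051, -0.0199835 ,  0.21557698,  0.03580653, -0.00409717,
        0.0384421 ]), 'tau': array([-2.08353499e-04, -3.91689384e+01,  1.87935001e+01,  4.23190758e+00,
        1.34701314e-02, -7.57362727e-05]), 'position': array([ 0.13991686, -0.60895148,  0.40378072]), 'tcp_rot': array([[-9.74652893e-01, -2.23721821e-01, -5.33318792e-04],
       [-2.23722434e-01,  9.74651096e-01,  1.87447520e-03],
       [ 1.00438740e-04,  1.94627806e-03, -9.99998101e-01]]), 'force': array([-1.2351797 ,  0.62382753, -0.0130097 ]), 'ft_torque': array([ 0.02186287, -0.0323006 ,  0.02962619]), 'finger_force': 0.0, 'width': 0.08693155491213683}
```

View pics/scene0.png

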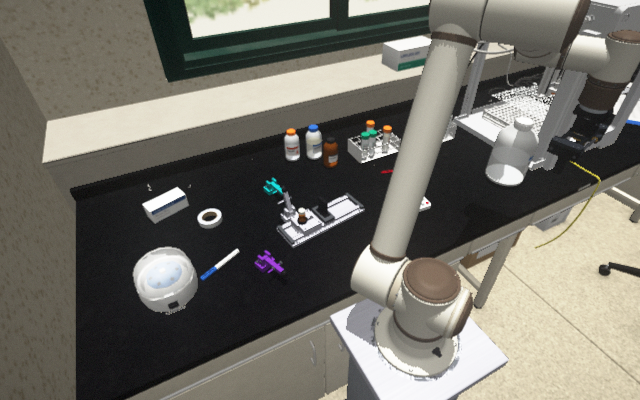

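View pics/top0.png

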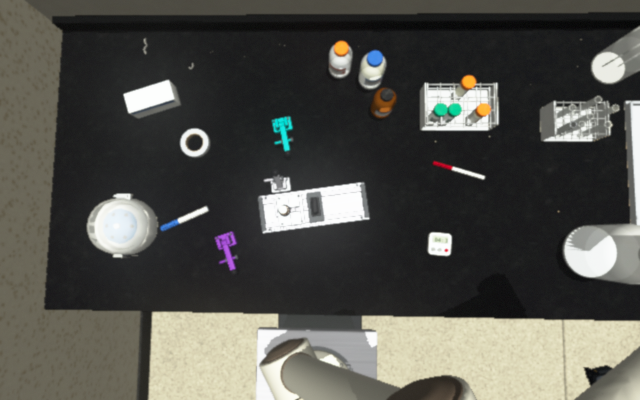

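The scene view shows the stage near (320,218), with the stop block near (287,205), the purple look-alike at (268,262) and the turquoise one at (273,187). In the top view the bed has corners at about (259,195), (366,183), (369,219) and (262,232). The handle is at (316,206) and the stop block at (280,184).

```bash
python3 - <<'E'
import cv2,numpy as np
a=cv2.imread("pics/top0.png")[160:245,240:390]; b=cv2.imread("pics/scene0.png")[180:255,260:385]
a=cv2.resize(a,(750,425-130),interpolation=cv2.INTER_CUBIC) if 0 else cv2.resize(a,(525,298),interpolation=cv2.INTER_CUBIC)
b=cv2.resize(b,(500,300),interpolation=cv2.INTER_CUBIC)
o=np.zeros((600,525,3),np.uint8);o[:298]=a;o[300:,:500]=b
cv2.imwrite("pics/crop1.png",o)
E
```

```text
(no output)
```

View pics/crop1.png

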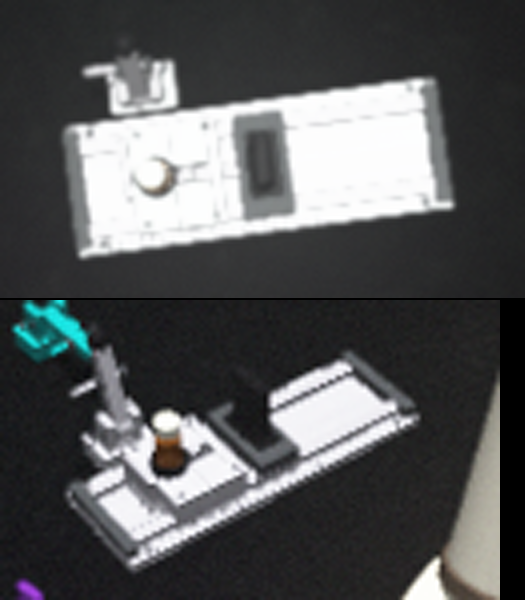

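The crop shows the bed, with the drive plate and black handle at crop (264,160), which is top (315.4,205.7). The arm leans away with its ball at crop (124,45). The screw and clamp lever are near (93,72). In the scene view the ball is at crop (97,333) and the handle top at about (252,380).

```bash
cat > h.py <<'E'
from plant import arm
import numpy as np
def ray(n,p):
    m=arm.camera_model(n);T=np.array(m["cam_to_world"])
    d=T[:3,:3]@np.array([(p[0]-m["cx"])/m["fx"],(p[1]-m["cy"])/m["fy"],1]);return T[:3,3],d/np.linalg.norm(d)
def plane(n,p,z):
    o,d=ray(n,p);return o+d*(z-o[2])/d[2]
def tri(pt,ps):
    o1,d1=ray("top",pt);o2,d2=ray("scene",ps)
    s=np.linalg.lstsq(np.c_[d1,-d2],o2-o1,rcond=None)[0]
    a=o1+s[0]*d1;b=o2+s[1]*d2;return (a+b)/2,np.linalg.norm(a-b)
T=lambda x,y:(240+(x-1.25)/3.5,160+(y-1.25)/3.5)
S=lambda x,y:(260+(x-1.5)/4,180+(y-301.5)/4)
E
python3 - <<'E'
from h import *
np.set_printoptions(precision=4,suppress=True)
c=np.array([plane("top",T(*p),.01) for p in [(65,127),(433,78),(453,208),(82,257)]]);print(c)
print("centre",c.mean(0),[np.linalg.norm(c[i]-c[(i+1)%4]) for i in range(4)])
f=(c[0]-c[1])+(c[3]-c[2]); yaw=np.arctan2(-f[0],f[1]);print("yaw",yaw)
R=np.array([[np.cos(yaw),-np.sin(yaw),0],[np.sin(yaw),np.cos(yaw),0],[0,0,1]])
o=c.mean(0);o[2]=0
def bed(p):return R.T@(np.array(p)-o)
for nm,a,b in [("corner",(65,127),(68,492)),("corner2",(82,257),(135,570)),("corner3",(453,208),(420,418)),("handle top",(264,160),(252,380)),("ball",(124,45),(97,333)),("vial",(155,173),(166,418)),("drv fl",(246,219),(265,472)),("drv bl",(296,213),(300,452))]:
    p,e=tri(T(*a),S(*b));print(nm,p,e,"bed",bed(p))
h=plane("top",T(264,160),.0895);print("handle",h,bed(h))
for z in(.09,.1,.11):print("ball",bed(plane("top",T(124,45),z)))
for q in [(108,112),(177,106),(172,60)]: print("blk",bed(plane("top",T(*q),.03)))
E
```

```text
[[ 0.5082  0.1626  0.01  ]
 [ 0.5488 -0.123   0.01  ]
 [ 0.4483 -0.1384  0.01  ]
 [ 0.4074  0.1471  0.01  ]]
centre [0.4782 0.0121 0.01  ] [np.float64(0.2884807376580399), np.float64(0.10169768985866945), np.float64(0.2884363114809305), np.float64(0.10200710442872409)]
yaw 0.1417012031810985
corner [0.5077 0.1616 0.0066] 0.003561992872144858 bed [0.0503 0.1439 0.0066]
corner2 [0.4068 0.1469 0.0034] 0.002893659253963456 bed [-0.0517  0.1435  0.0034]
corner3 [ 0.4481 -0.1392  0.0072] 0.001055345467846646 bed [-0.0511 -0.1455  0.0072]
handle top [0.4784 0.0054 0.0849] 0.00019535078933735346 bed [-0.0007 -0.0067  0.0849]
ball [0.5567 0.1043 0.1153] 2.0181474574413115e-05 bed [0.0907 0.0802 0.1153]
vial [0.4687 0.0848 0.085 ] 0.001980726540390145 bed [0.0009 0.0733 0.085 ]
drv fl [0.4367 0.0183 0.0244] 0.004007410949812068 bed [-0.0402  0.012   0.0244]
drv bl [ 0.4423 -0.0185  0.0254] 0.001256092434706003 bed [-0.0399 -0.0252  0.0254]
handle [0.4781 0.0052 0.0895] [-0.0011 -0.0068  0.0895]
ball [0.0951 0.0829 0.09  ]
ball [0.0934 0.0818 0.1   ]
ball [0.0916 0.0808 0.11  ]
blk [0.0557 0.1076 0.03  ]
blk [0.0532 0.0546 0.03  ]
blk [0.0889 0.054  0.03  ]
```

Every measured height agrees with the text: ball z 0.115, handle top 0.085–0.0895, vial 0.085. The stop arm's middle is at bed y ≈ 0.081 and the handle is at bed y ≈ -0.007. Next I move to above the handle.

>>> {"fn": "apply_moves", "kwargs": {"steps": [0,0,0.084,0,0,0,0.4,0,0,0,-3,4,0,0.4,0,0,0,-3,4,0,0.4,0,0,0,-3,4,0,0.4,0,0,0,-3,4,0,0.4,0,0,0,-3,4,0,0.4,0,0,0,-3,4,0,0.4,0,0,0,-3,4,0,0.4,0,0,0,-3,4,0,0.4,0,0,0,-3,4,0,0.4,0,0,0,-3,4,0,0.4,0,0,0,-3,4,0,0.4,0,0,0,-3,4,0,0.4,0,0,0,-3,4,2,0.4,0,0,0,-3,4,2,0.4,0,0,0,0,0,0,0.4], "grip_force": 30}}

```text
time: 2.1
position: [0.4774, 0.0069, 0.3627]
tcp_rot: [[-0.989, -0.145, -0.004], [-0.145, 0.989, -0.001], [0.004, -0.0, -1.0]]
force: [-1.1, 0.5, 0.6]
width: 0.0522
finger_force: 0.0
```

```bash
cat >> h.py <<'E'
np.set_printoptions(precision=4,suppress=True)
O=np.array([.4782,.0121,0]);YAW=.1417;c_,s_=np.cos(YAW),np.sin(YAW);RB=np.array([[c_,-s_,0],[s_,c_,0],[0,0,1]])
def bed(p):return RB.T@(np.array(p)-O)
def rep():
    s=arm.state();g=s["position"]+.164*s["tcp_rot"][:,2]
    print("t",s["time"],"grasp bed",bed(g),"Fbed",RB.T@s["force"],"w",s["width"],"ff",s["finger_force"]);print("R in bed",(RB.T@s["tcp_rot"]).round(4).tolist())
E
python3 - <<'E'
from h import *
import cv2
rep()
a=arm.capture("top")[150:250,230:400];b=arm.capture("scene")[150:260,230:400]
o=np.zeros((600,600,3),np.uint8);a=cv2.resize(a,None,fx=3,fy=3);b=cv2.resize(b,None,fx=2.7,fy=2.7)
o[:300,:510]=a;o[303:303+b.shape[0],:b.shape[1]]=b[:297];cv2.imwrite("pics/2.png",o)
E
```

```text
t 2.1 grasp bed [-0.0022 -0.0051  0.1987] Fbed [-0.996   0.6137  0.5678] w 0.052171777837221774 ff 0.0
R in bed [[-1.0, -0.0036, -0.004], [-0.0036, 1.0, -0.0004], [0.004, -0.0004, -1.0]]
```

View pics/2.png

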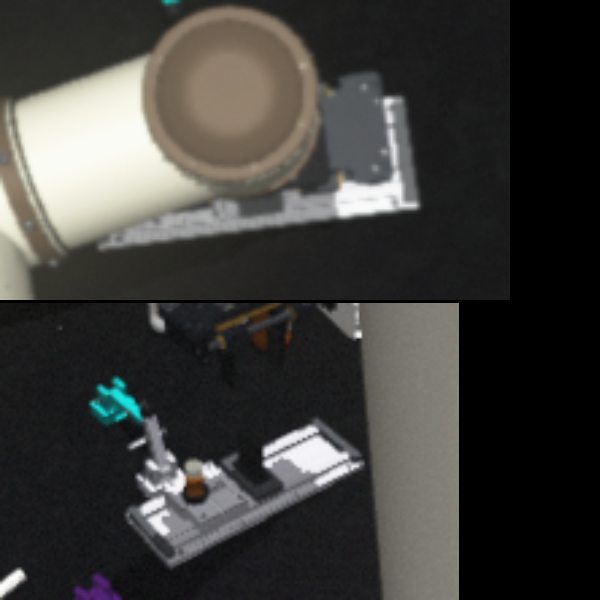

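The arm is above the handle, and the handle stands clear in the scene view at crop (250,460). I descend and grip.

>>> {"fn": "apply_moves", "kwargs": {"steps": [0,0,0,0,-0.1,3.5,0.4,0,0,0,0,0,3.5,0.4,0,0,0,0,0,3,0.4,0,0,0,0,0,1.8,0.4,0,0,0,0,0,1,0.4,0,0,0,0,0,0,0.8,0,0,0,0,0,0,1,0,0,0,0,0,0,1,0,0,0,0,0,0,1,0,0,0,0,0,0,1], "grip_force": 30}}

```text
time: 3.45
position: [0.4768, 0.0041, 0.2373]
tcp_rot: [[-0.99, -0.142, 0.001], [-0.142, 0.99, 0.001], [-0.001, 0.001, -1.0]]
force: [-1.4, 3.7, 3.2]
width: 0.0136
finger_force: 30.0
```

```bash
python3 -c "
from h import *
rep()"
```

```text
t 3.45 grasp bed [-0.0023 -0.0077  0.0733] Fbed [-0.8272  3.8971  3.1927] w 0.013642804423754944 ff 30.000051171518862
R in bed [[-1.0, -0.0005, 0.0011], [-0.0005, 1.0, 0.0006], [-0.0011, 0.0006, -1.0]]
```

The handle is gripped, with an opening of 13.6 mm. I draw it back about 96 mm.

>>> {"fn": "apply_moves", "kwargs": {"steps": [0,0,0,0,-0.3,0,1,0,0,0,0,-0.5,0,1,0,0,0,0,-0.7,0,1,0,0,0,0,-0.9,0,1,0,0,0,0,-0.9,0,1,0,0,0,0,-0.9,0,1,0,0,0,0,-0.9,0,1,0,0,0,0,-0.9,0,1,0,0,0,0,-0.9,0,1,0,0,0,0,-0.9,0,1,0,0,0,0,-0.7,0,1,0,0,0,0,-0.5,0,1,0,0,0,0,-0.3,0,1,0,0,0,0,-0.2,0,1,0,0,0,0,0,0,1,0,0,0,0,0,0,1]}}

```text
time: 5.45
position: [0.4905, -0.0901, 0.2373]
tcp_rot: [[-0.99, -0.142, 0.001], [-0.142, 0.99, 0.001], [-0.001, 0.0, -1.0]]
force: [-1.9, 5.8, 5.9]
width: 0.0133
finger_force: 30.0
```

```bash
python3 -c "
from h import *
rep()"
```

```text
t 5.45 grasp bed [-0.0021 -0.1029  0.0733] Fbed [-1.0638  5.9612  5.8648] w 0.01332473455760912 ff 30.000666906125844
R in bed [[-1.0, -0.0005, 0.0014], [-0.0005, 1.0, 0.0003], [-0.0014, 0.0003, -1.0]]
```

>>> {"fn": "apply_moves", "kwargs": {"steps": [0,0,0,0,0,0,0.7,0,0,0,0,0,0,0.5,0,0,0,0,0,0,0.5,0,0,0,0,0,-3,0.5,0,0,0,0,0,-5,0.5,0,0,0,0,0,-5,0.5,0,0,0,0,0,-2,1,0,0,0,-4,3.5,0,1,0,0,0,-4,4,0,1,0,0,0,-3,4,0,1,0,0,0,-2.2,4,0,1,0,0,0,0,3,0,1,0,0,0,0,0,0,1,0,0,0,0,0,0,1]}}

```text
time: 7.2
position: [0.5946, 0.1109, 0.3865]
tcp_rot: [[-0.99, -0.141, -0.001], [-0.141, 0.99, -0.0], [0.001, -0.0, -1.0]]
force: [0.5, -0.8, 0.1]
width: 0.0003
finger_force: 0.0
```

```bash
python3 - <<'E'
from h import *
import cv2
rep()
a=arm.capture("top")[140:260,220:400];b=arm.capture("scene")[150:260,230:400]
o=np.zeros((600,600,3),np.uint8);a=cv2.resize(a,None,fx=2.5,fy=2.5);b=cv2.resize(b,None,fx=2.7,fy=2.7)
o[:300,:450]=a;o[303:303+b.shape[0],:b.shape[1]]=b[:297];cv2.imwrite("pics/3.png",o)
E
```

```text
t 7.2 grasp bed [0.1291 0.0813 0.2225] Fbed [ 0.3556 -0.8691  0.1373] w 0.00033476549750527444 ff 0.0
R in bed [[-1.0, 0.0001, -0.0007], [0.0001, 1.0, -0.0004], [0.0007, -0.0004, -1.0]]
```

View pics/3.png

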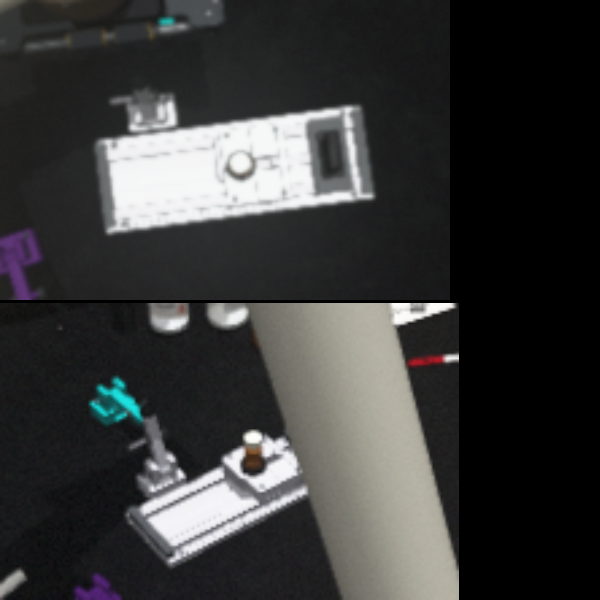

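The carriage now stands well back of the arm, whose block is at top crop (152,108). The arm still leans away. I descend behind the ball and push it over slowly.

>>> {"fn": "apply_moves", "kwargs": {"steps": [0,0,0,0.5,0,3,1,0,0,0,0,0,3,1,0,0,0,0,0,2.4,1,0,0,0,0,0,1.6,1,0,0,0,0,0,0.4,1,0,0,0,0,0,0,1]}}

```text
time: 8.05
position: [0.5901, 0.1105, 0.2832]
tcp_rot: [[-0.99, -0.141, 0.001], [-0.141, 0.99, 0.0], [-0.001, -0.0, -1.0]]
force: [-0.1, 0.2, -0.2]
width: 0.0005
finger_force: 0.0
```

```bash
python3 -c "
from h import *
rep()"
```

```text
t 8.05 grasp bed [0.1248 0.0816 0.1192] Fbed [-0.0708  0.2226 -0.1611] w 0.0004569942651685409 ff 0.0
R in bed [[-1.0, 0.0001, 0.0008], [0.0001, 1.0, -0.0], [-0.0008, -0.0, -1.0]]
```

>>> {"fn": "apply_moves", "kwargs": {"steps": [0,0,0,0.8,0,0,1,0,0,0,0.8,0,0,1,0,0,0,0.8,0,0,1,0,0,0,0.8,0,0,1,0,0,0,0.8,0,0,1,0,0,0,0.8,0,0,1,0,0,0,0.8,0,0,1,0,0,0,0.8,0,0,1,0,0,0,0.8,0,0,1]}}

```text
time: 9.18
position: [0.5179, 0.1004, 0.2827]
tcp_rot: [[-0.99, -0.141, -0.0], [-0.141, 0.99, -0.0], [0.0, -0.0, -1.0]]
force: [0.3, -0.1, -0.5]
width: 0.0002
finger_force: 0.0
```

```bash
python3 - <<'E'
from h import *
import cv2
rep()
b=arm.capture("scene")[150:260,230:400]
cv2.imwrite("pics/4.png",cv2.resize(b,None,fx=3,fy=3))
E
```

```text
t 9.175 grasp bed [0.0518 0.0818 0.1187] Fbed [ 0.3013 -0.1453 -0.4747] w 0.00016222469582714074 ff 0.0
R in bed [[-1.0, -0.0, -0.0001], [-0.0, 1.0, -0.0], [0.0001, -0.0, -1.0]]
```

View pics/4.png

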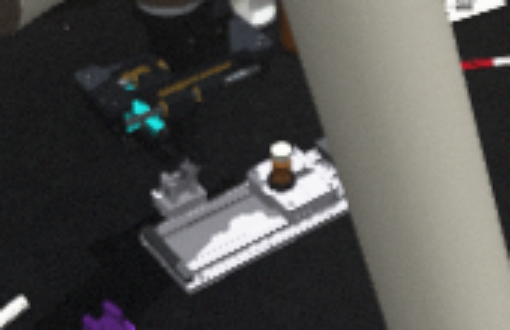

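The arm is not yet visible across the rails in this view; the gripper hides the block top near (180,165). I push a little further, then raise and look again.

>>> {"fn": "apply_moves", "kwargs": {"steps": [0,0,0,0.8,0,0,1,0,0,0,0.8,0,0,1,0,0,0,0.8,0,0,1,0,0,0,0,0,0,1,0,0,0,0,0,0,1]}}

```text
time: 9.85
position: [0.4949, 0.0972, 0.2829]
tcp_rot: [[-0.99, -0.142, 0.001], [-0.142, 0.99, 0.0], [-0.001, 0.0, -1.0]]
force: [0.5, 0.5, 0.0]
width: 0.0003
finger_force: 0.0
```

```bash
python3 - <<'E'
from h import *
import cv2
rep()
b=arm.capture("scene")[150:260,230:400]
cv2.imwrite("pics/5.png",cv2.resize(b,None,fx=4,fy=4))
E
```

```text
t 9.85 grasp bed [0.0286 0.0819 0.1189] Fbed [0.5927 0.4273 0.0073] w 0.0003487961329229863 ff 0.0
R in bed [[-1.0, -0.0003, 0.0006], [-0.0003, 1.0, 0.0001], [-0.0006, 0.0001, -1.0]]
```

View pics/5.png

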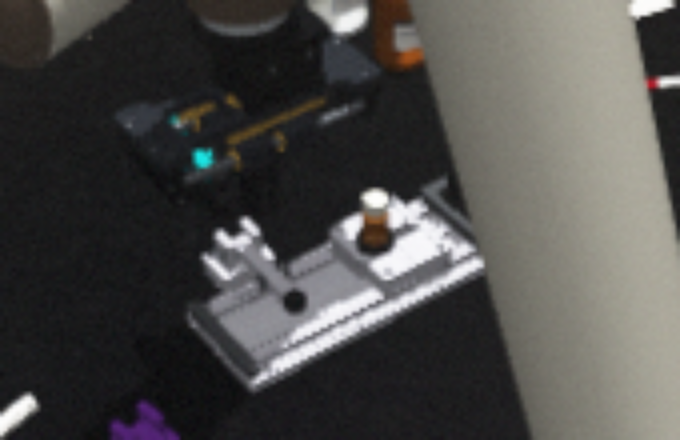

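The arm now lies across the rails, with its ball at crop (294,300). I go back to the handle.

>>> {"fn": "apply_moves", "kwargs": {"steps": [0,0,0,0,0,-4,0.4,0,0,0,0,0,-4,0.4,0,0,0,1,-5,0,0.4,0,0,0,1,-5,0,0.4,0,0,0,1,-5,0,0.4,0,0,0,0,-3.5,0,0.4,0,0,0,0,0,3.5,0.4,0,0,0,0,0,3.5,0.4,0,0,0,0,0,3,0.4,0,0,0,0,0,1.6,0.4,0,0,0,0,0,1,0.4,0,0,0,0,0,0,0.4]}}

```text
time: 11.4
position: [0.4913, -0.0903, 0.2363]
tcp_rot: [[-0.99, -0.141, -0.001], [-0.141, 0.99, -0.0], [0.001, -0.0, -1.0]]
force: [-0.7, -0.5, 1.4]
width: 0.0521
finger_force: 0.0
```

```bash
python3 -c "
from h import *
rep()"
```

```text
t 11.4 grasp bed [-0.0017 -0.1032  0.0723] Fbed [-0.7483 -0.4232  1.3633] w 0.052097353971140785 ff 0.0
R in bed [[-1.0, -0.0001, -0.0011], [-0.0001, 1.0, -0.0001], [0.0011, -0.0001, -1.0]]
```

>>> {"fn": "apply_moves", "kwargs": {"steps": [0,0,0,0,0,0,0.8,0,0,0,0,0,0,1,0,0,0,0,0,0,1,0,0,0,0,0,0,1,0,0,0,0,0.5,0,1,0,0,0,0,0.5,0,1,0,0,0,0,0.3,0,1,0,0,0,0,0.1,0,1,0,0,0,0,0.1,0,1]}}

```text
time: 12.52
position: [0.4891, -0.0754, 0.2369]
tcp_rot: [[-0.99, -0.142, 0.0], [-0.142, 0.99, -0.0], [-0.0, -0.0, -1.0]]
force: [0.4, -3.6, 1.7]
width: 0.014
finger_force: 30.0
```

```bash
python3 -c "
from h import *
rep()"
```

```text
t 12.525 grasp bed [-0.0016 -0.0882  0.0729] Fbed [-0.119  -3.6166  1.7218] w 0.014016629105602085 ff 29.998554289340973
R in bed [[-1.0, -0.0003, 0.0002], [-0.0003, 1.0, -0.0002], [-0.0002, -0.0002, -1.0]]
```

>>> {"fn": "apply_moves", "kwargs": {"steps": [0,0,0,0,0.2,0,1,0,0,0,0,0.2,0,1,0,0,0,0,0.2,0,1,0,0,0,0,0.2,0,1,0,0,0,0,0.3,0,1,0,0,0,0,0.3,0,1,0,0,0,0,0.3,0,1,0,0,0,0,0.3,0,1,0,0,0,0,0.3,0,1,0,0,0,0,0.2,0,1,0,0,0,0,0.1,0,1,0,0,0,0,0.1,0,1]}}

```text
time: 14.02
position: [0.4853, -0.049, 0.2369]
tcp_rot: [[-0.99, -0.141, -0.0], [-0.141, 0.99, -0.001], [0.0, -0.001, -1.0]]
force: [0.4, -7.2, 2.1]
width: 0.0139
finger_force: 30.0
```

```bash
python3 -c "
from h import *
rep()"
```

```text
t 14.025 grasp bed [-0.0017 -0.0616  0.0729] Fbed [-0.6164 -7.2152  2.1189] w 0.013901439659129346 ff 29.99846002086997
R in bed [[-1.0, -0.0003, -0.0001], [-0.0003, 1.0, -0.0007], [0.0001, -0.0007, -1.0]]
```

>>> {"fn": "apply_moves", "kwargs": {"steps": [0,0,0,0,-0.02,0,1,0,0,0,0,0,0,1]}}

```text
time: 14.28
position: [0.4853, -0.049, 0.2369]
tcp_rot: [[-0.99, -0.141, -0.0], [-0.141, 0.99, -0.0], [0.0, -0.0, -1.0]]
force: [0.5, -5.0, 4.5]
width: 0.0136
finger_force: 30.0
```

```bash
python3 -c "
from h import *
rep()"
```

```text
t 14.275 grasp bed [-0.0017 -0.0615  0.0729] Fbed [-0.2395 -5.0621  4.5019] w 0.013586028411430697 ff 29.99874038156122
R in bed [[-1.0, -0.0002, -0.0001], [-0.0002, 1.0, -0.0003], [0.0001, -0.0003, -1.0]]
```

Stiffness along the rails is about 10 N/mm. I advance 6 mm, which is still before the earliest possible contact, then creep.

>>> {"fn": "apply_moves", "kwargs": {"steps": [0,0,0,0,0.12,0,1,0,0,0,0,0.15,0,1,0,0,0,0,0.15,0,1,0,0,0,0,0.15,0,1,0,0,0,0,0.05,0,1]}}

```text
time: 14.9
position: [0.4844, -0.043, 0.2369]
tcp_rot: [[-0.99, -0.142, -0.0], [-0.142, 0.99, -0.001], [0.0, -0.001, -1.0]]
force: [0.9, -6.2, 3.1]
width: 0.0134
finger_force: 30.0
```

>>> {"fn": "apply_moves", "kwargs": {"steps": [0,0,0,0,0.04,0,1,0,0,0,0,0.04,0,1,0,0,0,0,0.04,0,1]}}

```text
time: 15.28
position: [0.4842, -0.0419, 0.2369]
tcp_rot: [[-0.99, -0.141, -0.0], [-0.141, 0.99, -0.001], [0.0, -0.001, -1.0]]
force: [1.0, -6.4, 3.0]
width: 0.0139
finger_force: 30.0
```

>>> {"fn": "apply_moves", "kwargs": {"steps": [0,0,0,0,0.04,0,1,0,0,0,0,0.04,0,1,0,0,0,0,0.04,0,1]}}

```text
time: 15.65
position: [0.4841, -0.0407, 0.2369]
tcp_rot: [[-0.99, -0.142, -0.0], [-0.142, 0.99, -0.001], [0.0, -0.001, -1.0]]
force: [0.9, -7.0, 3.2]
width: 0.0136
finger_force: 30.0
```

>>> {"fn": "apply_moves", "kwargs": {"steps": [0,0,0,0,0.04,0,1,0,0,0,0,0.04,0,1,0,0,0,0,0.04,0,1]}}

```text
time: 16.02
position: [0.4839, -0.0395, 0.2369]
tcp_rot: [[-0.99, -0.141, -0.0], [-0.141, 0.99, -0.001], [0.0, -0.001, -1.0]]
force: [0.9, -6.6, 3.0]
width: 0.014
finger_force: 30.0
```

>>> {"fn": "apply_moves", "kwargs": {"steps": [0,0,0,0,0.04,0,1,0,0,0,0,0.04,0,1,0,0,0,0,0.04,0,1]}}

```text
time: 16.4
position: [0.4837, -0.0383, 0.2369]
tcp_rot: [[-0.99, -0.141, -0.0], [-0.141, 0.99, -0.001], [0.0, -0.001, -1.0]]
force: [0.8, -6.5, 3.5]
width: 0.0136
finger_force: 30.0
```

>>> {"fn": "apply_moves", "kwargs": {"steps": [0,0,0,0,0.04,0,1,0,0,0,0,0.04,0,1,0,0,0,0,0.04,0,1]}}

```text
time: 16.77
position: [0.4835, -0.0371, 0.2369]
tcp_rot: [[-0.99, -0.141, -0.0], [-0.141, 0.99, -0.001], [0.0, -0.001, -1.0]]
force: [1.1, -6.9, 4.1]
width: 0.0136
finger_force: 30.0
```

>>> {"fn": "apply_moves", "kwargs": {"steps": [0,0,0,0,0.04,0,1,0,0,0,0,0.04,0,1,0,0,0,0,0.04,0,1]}}

```text
time: 17.15
position: [0.4834, -0.0359, 0.2369]
tcp_rot: [[-0.99, -0.141, -0.0], [-0.141, 0.99, -0.001], [0.0, -0.001, -1.0]]
force: [0.7, -6.7, 3.6]
width: 0.0138
finger_force: 30.0
```

>>> {"fn": "apply_moves", "kwargs": {"steps": [0,0,0,0,0.04,0,1,0,0,0,0,0.04,0,1,0,0,0,0,0.04,0,1]}}

```text
time: 17.52
position: [0.4832, -0.0347, 0.2369]
tcp_rot: [[-0.99, -0.142, -0.0], [-0.142, 0.99, -0.001], [0.0, -0.001, -1.0]]
force: [0.8, -6.9, 3.4]
width: 0.0138
finger_force: 30.0
```

>>> {"fn": "apply_moves", "kwargs": {"steps": [0,0,0,0,0.04,0,1,0,0,0,0,0.04,0,1,0,0,0,0,0.04,0,1]}}

```text
time: 17.9
position: [0.483, -0.0336, 0.2369]
tcp_rot: [[-0.99, -0.141, -0.0], [-0.141, 0.99, -0.001], [0.0, -0.001, -1.0]]
force: [0.4, -7.2, 2.2]
width: 0.0137
finger_force: 30.0
```

>>> {"fn": "apply_moves", "kwargs": {"steps": [0,0,0,0,0.04,0,1,0,0,0,0,0.04,0,1,0,0,0,0,0.04,0,1]}}

```text
time: 18.27
position: [0.4829, -0.0324, 0.2369]
tcp_rot: [[-0.99, -0.142, -0.0], [-0.142, 0.99, -0.001], [0.0, -0.001, -1.0]]
force: [1.3, -6.9, 2.9]
width: 0.0138
finger_force: 30.0
```

>>> {"fn": "apply_moves", "kwargs": {"steps": [0,0,0,0,0.04,0,1,0,0,0,0,0.04,0,1,0,0,0,0,0.04,0,1]}}

```text
time: 18.65
position: [0.4827, -0.0312, 0.2369]
tcp_rot: [[-0.99, -0.141, -0.0], [-0.141, 0.99, -0.001], [0.0, -0.001, -1.0]]
force: [1.2, -7.8, 3.5]
width: 0.014
finger_force: 30.0
```

>>> {"fn": "apply_moves", "kwargs": {"steps": [0,0,0,0,0.04,0,1,0,0,0,0,0.04,0,1,0,0,0,0,0.04,0,1]}}

```text
time: 19.02
position: [0.4825, -0.03, 0.2369]
tcp_rot: [[-0.99, -0.142, -0.0], [-0.142, 0.99, -0.001], [0.0, -0.001, -1.0]]
force: [0.4, -7.1, 2.5]
width: 0.0139
finger_force: 30.0
```

>>> {"fn": "apply_moves", "kwargs": {"steps": [0,0,0,0,0.04,0,1,0,0,0,0,0.04,0,1,0,0,0,0,0.04,0,1]}}

```text
time: 19.4
position: [0.4823, -0.0288, 0.2369]
tcp_rot: [[-0.99, -0.141, -0.0], [-0.141, 0.99, -0.001], [0.0, -0.001, -1.0]]
force: [0.4, -6.7, 3.4]
width: 0.0137
finger_force: 30.0
```

>>> {"fn": "apply_moves", "kwargs": {"steps": [0,0,0,0,0.04,0,1,0,0,0,0,0.04,0,1,0,0,0,0,0.04,0,1]}}

```text
time: 19.77
position: [0.4822, -0.0276, 0.2369]
tcp_rot: [[-0.99, -0.141, -0.0], [-0.141, 0.99, -0.001], [0.0, -0.001, -1.0]]
force: [0.7, -6.9, 3.1]
width: 0.0141
finger_force: 30.0
```

>>> {"fn": "apply_moves", "kwargs": {"steps": [0,0,0,0,0.04,0,1,0,0,0,0,0.04,0,1,0,0,0,0,0.04,0,1]}}

```text
time: 20.15
position: [0.482, -0.0264, 0.2369]
tcp_rot: [[-0.99, -0.142, -0.0], [-0.142, 0.99, -0.001], [0.0, -0.001, -1.0]]
force: [0.5, -7.3, 3.0]
width: 0.0138
finger_force: 30.0
```

>>> {"fn": "apply_moves", "kwargs": {"steps": [0,0,0,0,0.04,0,1,0,0,0,0,0.04,0,1,0,0,0,0,0.04,0,1]}}

```text
time: 20.52
position: [0.4818, -0.0252, 0.2369]
tcp_rot: [[-0.99, -0.141, -0.0], [-0.141, 0.99, -0.001], [0.0, -0.001, -1.0]]
force: [0.7, -7.2, 3.0]
width: 0.0134
finger_force: 30.0
```

>>> {"fn": "apply_moves", "kwargs": {"steps": [0,0,0,0,0.04,0,1,0,0,0,0,0.04,0,1,0,0,0,0,0.04,0,1]}}

```text
time: 20.9
position: [0.4816, -0.0241, 0.2369]
tcp_rot: [[-0.99, -0.141, -0.0], [-0.141, 0.99, -0.001], [0.0, -0.001, -1.0]]
force: [0.2, -6.8, 3.9]
width: 0.014
finger_force: 30.0
```

>>> {"fn": "apply_moves", "kwargs": {"steps": [0,0,0,0,0.04,0,1,0,0,0,0,0.04,0,1,0,0,0,0,0.04,0,1]}}

```text
time: 21.28
position: [0.4815, -0.0229, 0.2369]
tcp_rot: [[-0.99, -0.142, -0.0], [-0.142, 0.99, -0.001], [0.0, -0.001, -1.0]]
force: [1.1, -7.0, 3.2]
width: 0.0137
finger_force: 30.0
```

>>> {"fn": "apply_moves", "kwargs": {"steps": [0,0,0,0,0.04,0,1,0,0,0,0,0.04,0,1,0,0,0,0,0.04,0,1]}}

```text
time: 21.65
position: [0.4814, -0.0219, 0.2369]
tcp_rot: [[-0.99, -0.142, -0.0], [-0.142, 0.99, -0.001], [0.0, -0.001, -1.0]]
force: [1.8, -9.2, 2.3]
width: 0.0138
finger_force: 30.0
```

>>> {"fn": "apply_moves", "kwargs": {"steps": [0,0,0,0,0.03,0,1,0,0,0,0,0,0,1]}}

```text
time: 21.9
position: [0.4813, -0.0218, 0.2369]
tcp_rot: [[-0.99, -0.142, -0.0], [-0.142, 0.99, -0.001], [0.0, -0.001, -1.0]]
force: [2.1, -9.9, 2.7]
width: 0.0138
finger_force: 30.0
```

>>> {"fn": "apply_moves", "kwargs": {"steps": [0,0,0,0,0.03,0,1,0,0,0,0,0.03,0,1,0,0,0,0,0,0,1]}}

```text
time: 22.28
position: [0.4813, -0.0216, 0.2369]
tcp_rot: [[-0.99, -0.142, -0.0], [-0.142, 0.99, -0.002], [0.001, -0.002, -1.0]]
force: [2.7, -13.8, 2.5]
width: 0.0134
finger_force: 30.0
```

```bash
python3 -c "
from h import *
rep()"
```

```text
t 22.275 grasp bed [-0.0018 -0.0341  0.0729] Fbed [  0.7309 -14.0027   2.5459] w 0.013432696501530308 ff 30.00007577938959
R in bed [[-1.0, -0.0004, -0.0006], [-0.0004, 1.0, -0.002], [0.0006, -0.002, -1.0]]
```

>>> {"fn": "apply_moves", "kwargs": {"steps": [0,0,0,0,0.03,0,1,0,0,0,0,0.02,0,1,0,0,0,0,0,0,1]}}

```text
time: 22.65
position: [0.4813, -0.0214, 0.2369]
tcp_rot: [[-0.99, -0.142, -0.0], [-0.142, 0.99, -0.003], [0.001, -0.003, -1.0]]
force: [3.2, -14.3, 2.6]
width: 0.0134
finger_force: 30.0
```

>>> {"fn": "apply_moves", "kwargs": {"steps": [0,0,0,0,0,0,1,0,0,0,0,0,0,1]}}

```text
time: 22.9
position: [0.4813, -0.0214, 0.2369]
tcp_rot: [[-0.99, -0.142, -0.0], [-0.142, 0.99, -0.003], [0.001, -0.003, -1.0]]
force: [2.0, -15.3, 1.8]
width: 0.0135
finger_force: 30.0
```

>>> {"fn": "apply_moves", "kwargs": {"steps": [0,0,0,0,0.03,0,1,0,0,0,0,0,0,1,0,0,0,0,0,0,1]}}

```text
time: 23.28
position: [0.4813, -0.0213, 0.2369]
tcp_rot: [[-0.99, -0.142, -0.0], [-0.142, 0.99, -0.003], [0.001, -0.003, -1.0]]
force: [3.9, -16.4, 1.9]
width: 0.0139
finger_force: 30.0
```

>>> {"fn": "apply_moves", "kwargs": {"steps": [0,0,0,0,0,0,1,0,0,0,0,0,0,1]}}

```text
time: 23.52
position: [0.4813, -0.0213, 0.2369]
tcp_rot: [[-0.99, -0.142, -0.0], [-0.142, 0.99, -0.003], [0.001, -0.003, -1.0]]
force: [4.2, -15.9, 1.7]
width: 0.0134
finger_force: 30.0
```

>>> {"fn": "apply_moves", "kwargs": {"steps": [0,0,0,0,0.01,0,1,0,0,0,0,0,0,1,0,0,0,0,0,0,1,0,0,0,0,0,0,1,0,0,0,0,0,0,1,0,0,0,0,0,0,1,0,0,0,0,0,0,1,0,0,0,0,0,0,1]}}

```text
time: 24.52
position: [0.4813, -0.0212, 0.2369]
tcp_rot: [[-0.99, -0.142, -0.0], [-0.142, 0.99, -0.003], [0.001, -0.003, -1.0]]
force: [3.9, -17.5, 1.3]
width: 0.0137
finger_force: 30.0
```

The 10–11 N pressure was held for 1 s. I ease off without pulling back, then release.

>>> {"fn": "apply_moves", "kwargs": {"steps": [0,0,0,0,-0.05,0,1,0,0,0,0,-0.05,0,1,0,0,0,0,-0.04,0,1,0,0,0,0,0,0,1]}}

```text
time: 25.02
position: [0.4813, -0.0217, 0.2369]
tcp_rot: [[-0.99, -0.141, -0.0], [-0.141, 0.99, -0.001], [0.0, -0.001, -1.0]]
force: [2.0, -9.3, 3.7]
width: 0.0137
finger_force: 30.0
```

>>> {"fn": "apply_moves", "kwargs": {"steps": [0,0,0,0,-0.04,0,1,0,0,0,0,-0.03,0,1,0,0,0,0,0,0,1]}}

```text
time: 25.4
position: [0.4813, -0.0219, 0.2369]
tcp_rot: [[-0.99, -0.141, -0.0], [-0.141, 0.99, -0.0], [0.0, -0.0, -1.0]]
force: [0.8, -6.8, 4.4]
width: 0.0141
finger_force: 30.0
```

>>> {"fn": "apply_moves", "kwargs": {"steps": [0,0,0,0,-0.04,0,1,0,0,0,0,0,0,1], "grip_force": 10}}

```text
time: 25.65
position: [0.4813, -0.022, 0.2369]
tcp_rot: [[-0.99, -0.141, -0.0], [-0.141, 0.99, -0.0], [0.0, -0.0, -1.0]]
force: [-0.3, -5.3, 5.0]
width: 0.0139
finger_force: 10.0
```

>>> {"fn": "apply_moves", "kwargs": {"steps": [0,0,0,0,0,0,0.7,0,0,0,0,0,0,0.5,0,0,0,0,0,0,0.5,0,0,0,0,0,0,0.5,0,0,0,0,0,-1,0.5,0,0,0,0,0,-3,0.5,0,0,0,0,0,-5,0.5,0,0,0,0,0,-5,0.5,0,0,0,4,-4,0,0.5,0,0,0,2,-5,0,0.5,0,0,0,0,-5,0,0.5,0,0,0,0,-5,0,0.5,0,0,0,0,-5,0,0.5,0,0,0,0,0,0,0.5]}}

```text
time: 27.4
position: [0.4559, -0.2707, 0.3769]
tcp_rot: [[-0.991, -0.137, 0.0], [-0.137, 0.991, -0.0], [-0.0, -0.0, -1.0]]
force: [-0.3, 0.8, -0.8]
width: 0.0434
finger_force: 0.0
```

```bash
python3 - <<'E'
from h import *
import cv2
rep()
a=arm.capture("top")[140:260,220:400];b=arm.capture("scene")[150:260,230:400]
o=np.zeros((600,600,3),np.uint8);a=cv2.resize(a,None,fx=2.5,fy=2.5);b=cv2.resize(b,None,fx=2.7,fy=2.7)
o[:300,:450]=a;o[303:303+b.shape[0],:b.shape[1]]=b[:297];cv2.imwrite("pics/6.png",o)
E
```

```text
t 27.4 grasp bed [-0.062  -0.2769  0.2129] Fbed [-0.2183  0.8447 -0.7963] w 0.04336361297173235 ff 0.0
R in bed [[-1.0, 0.0045, 0.0002], [0.0045, 1.0, -0.0004], [-0.0002, -0.0004, -1.0]]
```

View pics/6.png

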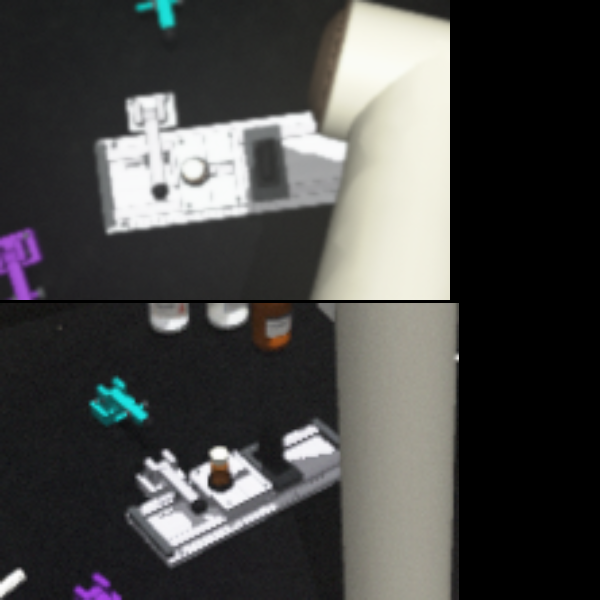

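In the final picture the arm lies flat with its ball at top crop (160,190) and the carriage stands just behind it. The handle at (267,162) works out to bed y ≈ -0.035, which matches where I released it.

```bash
python3 -c "
from plant import arm
print(arm.hand_in())"
```

```text
the job is handed in; nothing more can be done
None
```

The job is handed in: I drew the carriage about 57 mm short of the stop arm, tipped the arm flat, pressed the screw with about 10–11 N for over half a second by wrist-force estimate, and released the handle with the drive's play taken up forward.

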